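# Step attenuator to the third click

## Task

On the grey bench attenuator, push the sliding lever with the fingertips along its slot, to the robot's right, and stop when it has clicked into its third detent; do not let it run on past that one. Then, with the lever left there and the fingers off it, press the round key on the same panel right down and let it spring back. Only push, gently: do not pinch the lever, do not press the key early, and leave the loose things around the box where they lie.

Things in the scene. Friction and masses are not known exactly. Their poses are not given: they have to be found in the camera images.
- attenuator: fixed grey instrument box, 130 (x) x 170 (y) x 44 (z) mm, aluminium panel on top, level at z = 44 mm. Origin: centre of its underside, on the bench; x to its rear with two coaxial sockets, z up. The lever's slot runs along y at x = +25 mm; a black line engraved across both sides of the slot marks each of the four detents
- lever_cap: black cap of the sliding lever, 24 (x) x 12 (y) x 26 (z) mm; origin at its centre, 19 mm above the panel (underside 6 mm, top 32 mm above it); axes as the box's; a white line on top marks its middle. It slides only along the box's y. Nothing else stands on the panel within 25 mm of its path
- lever (a joint): lever travel in m: 0 parked (cap at box y = +45 mm), growing towards the box's -y (right) to 0.083. Starts between 0 and 0.014, sliding freely; then detents at 0.032, 0.048, 0.064 (the third), 0.080. A hump lies 8 mm before each: it takes about 4 N to push over, then the lever jumps up to 7 mm ahead of the finger into the detent and stays
- load_key_top (a point): centre of the top face of the round grey key, 24 mm across, at x = -38 mm, y = -48 mm in the box's frame, 22 mm above the panel when up; it stands 10 mm out of a fixed black collar (40 mm across, 12 mm high) and is pressed straight down
- load_key (a joint): how far the key is pressed, in m: 0 up, 0.006 right down (about 5 N); it springs back
- connector_0: loose black connector, 34x12x12 mm, lying in front of the box; origin under its centre. Leave it alone
- standoff_0: loose hexagonal standoff, 31x10x9 mm, lying in front of the box; origin under its centre. Leave it alone
- kapton_roll: loose flat roll of amber tape, 80x80x12 mm, lying to the left of the box; origin under its centre. Leave it alone
- driver_fine: loose small screwdriver, 145x16x17 mm, lying in front of the box; origin under its centre. Leave it alone
Things that resemble listed ones, but are neither listed nor needed, are in the scene too. Of the things that look like the attenuator, the larger one is meant.

How it is judged:
On the way, in this order (a step that is already met when the one before it is completed fails the run):
1. the lever rests in the third detent, with the fingers off it (value of joint lever between 0.06 and 0.068 m and contact force between the arm and lever_cap below 0.2 N), for 0.2 s.
2. the key is pressed right down (value of joint load_key above 0.0045 m), for 0.05 s.
At the end, for the whole second after the job is handed in: the lever stands in its third detent (0.064 m, within 4 mm) and the key has sprung back up (less than 1 mm pressed) (value of joint lever between 0.06 and 0.068 m and value of joint load_key below 0.001 m); the robot touches nothing.
It fails at once if the lever ran on past the third detent (value of joint lever above 0.0735 m).
It fails at once if the key was pressed (over 3 mm) while the lever was not in its third detent (value of joint load_key above 0.003 m and (value of joint lever below 0.06 m or value of joint lever above 0.068 m)).
It fails at once if the lever was pinched or pushed hard (over 20 N) (contact force between the arm and lever_cap above 20 N).
It fails at once if a loose thing was moved by more than 15 mm (distance of any of connector_0, standoff_0, kapton_roll, driver_fine from where it was at the start of the episode above 0.015 m).
It also fails if it takes over 64 s, if anything falls off the work surface, if the arm or the gripper's body presses on something with over 40 N, if the wrist force passes 120 N, or if a joint passes its speed limit or range.

## Robot

A 6-joint arm with a two-finger parallel gripper is mounted at the origin on a cart in front of the work surface, level with it; the furniture and walls round the work are solid. World frame = base frame: x ahead of the robot, y to its left, z up, the work surface at z = 0. Lengths are in m, angles in rad, forces in N, time in s.
With the tool pointing down it reaches from about 0.35 to 0.85 m from the base axis. Payload 8.1 kg.
Tool frame: the origin (TCP) lies between the finger pads; the fingertips stand 11 mm ahead of it and the grasp point (between the pads) lies 8 mm behind it (tips_ahead is the z of the fingertips in the tool frame, in m); z points along the fingers, y is the line along which they close (so a half turn about z gives the same grasp; the last joint's range is limited). The gripper opens to 93 mm and grips with 3 to 60 N. Pads are 15 mm wide; open, the fingers measure 128 mm over their backs; the gripper's body (75 mm by 188 mm) begins 65 mm behind the grasp point.
Start: joints at [1.259, 0.13, 1.488, -0, 1.523, -0.085], TCP at [0.135, 0.585, 0.23] pointing down, gripper open.
Joint ranges: [-2.96, 2.96], [-0.89, 2.26], [0.02, 2.5], [-1.34, 4.48], [0, 2.73], [-2.66, 2.66]. Speed limits (rad/s): [2.39, 2.39, 2.79, 3.14, 3.14, 3.14].

## Interface

Orientations are given as a rotation vector (axis times angle).
In Python, from plant import read_state, read_camera, close_job, tips_ahead gives the robot as it stands. The module is installed in compiled form; this text tells all that it offers.
- The arm moves only by the tool move_arm, never from a script. Its argument "plan" is a list of rows, each a list of 7 numbers: the turn, a rotation vector about the tool's x, y, z in units of 6 degrees (1.0 is 6 degrees), then the shift along the tool's x, y, z in units of 25 mm (1.0 is 25 mm), then the finger opening in mm, from 0 to 93. A call has exactly 10 rows; each row shifts and turns the commanded pose from where the row before left it, along the tool's axes as they then stand; what a row does not reach is not made up. A row lasts 1/10 s, in which the tool goes at most 50 mm and 8.59 degrees, less where a joint would pass 70% of its speed; a pose out of reach is approached as far as the arm can. A call is refused whole if a number of a shift passes 1 or a number of a turn 1, either way. A call with a gripper value outside its range is refused whole. The fingers move at their own pace and stop on an object; "force" is the grip in N (left out, the last holds). Time passes only in rows, so rows that do not move let the fingers close, or fill a call up. It gives the time, the measured TCP pose, the force, the opening and the grip force at its end, in the units of the state.
- read_state(): the state, without advancing time (a new reading comes with each control period).
- read_camera(name): name is "scene" or "top" or "wrist"; returns a dict with "frame" (480x640x3 uint8, red, green, blue), "z_map" (480x640 float32, m along the optical axis (not along the pixel's ray), 0 where there is no reading), "fx", "fy", "cx", "cy" (pixels), "rvec" (rotation vector, rad) and "tvec" (3), from world to camera coordinates, as OpenCV has them. Camera axes: x right, y down, z forward; pixel columns grow to the right and rows downward; lengths in m; the calibration is good to about 2 mm. A picture is of the moment at which its call begins.
- close_job(): hands the job in; it is judged then, once.
The state is a dict: "t": time; "q": joint angles; "dq": joint speeds; "joint_torque": joint torques, N m; "tool_pos": TCP position; "orientation": TCP orientation; "force": force on the tool from outside, world axes, zero at the start; "wrist_torque": the same for the moment, N m; "opening": finger opening in m; "gripper_force": force on a finger pad.
Only numpy, scipy, OpenCV 4.12 (cv2) and the standard library are available. Lean on these libraries where they do the work, as an engineer would, in place of code of your own. Each camera call takes 0.05 s, during which the arm holds its last target. There are 200 camera calls.

## Working session

There is one attempt and no reset: what is moved stays moved. The work goes in short steps, Python scripts to look and compute and a tool call to move; the robot and the scene stay as the last step left them, time stands still between calls to the robot, and variables do not carry over. Pictures are saved under pics/ and viewed, at most 10 in all, crops included, and the job is handed in when it is done.

Besides the shell and the picture viewer there is one more tool, called after "Call:" in YAML: its name, and indented under it one key for each argument. move_arm: Moves the arm, as the interface text tells. Its arguments: {"type":"object","properties":{"plan":{"type":"array","items":{"type":"array","items":{"type":"number"}}},"force":{"type":"number"}},"required":["plan"]}

```bash
mkdir -p pics
cat > h.py <<'E'
import numpy as np, cv2
from plant import *
def cam(n):
    c=read_camera(n); c['R']=cv2.Rodrigues(np.array(c['rvec'],float))[0]; c['t']=np.array(c['tvec'],float).ravel(); return c
def ray(c,u,v,z):
    d=c['R'].T@np.array([(u-c['cx'])/c['fx'],(v-c['cy'])/c['fy'],1]); o=-c['R'].T@c['t']
    return o+d*(z-o[2])/d[2]
def cloud(c):
    Z=c['z_map'].astype(float); v,u=np.mgrid[:480,:640]
    P=np.stack([(u-c['cx'])/c['fx']*Z,(v-c['cy'])/c['fy']*Z,Z],-1)
    W=(P-c['t'])@c['R']; W[Z==0]=np.nan; return W
def proj(c,p):
    q=c['R']@np.array(p)+c['t']; return c['fx']*q[0]/q[2]+c['cx'],c['fy']*q[1]/q[2]+c['cy']
def save(f,n): cv2.imwrite('pics/'+n,cv2.cvtColor(f,cv2.COLOR_RGB2BGR))
E
python3 - <<'E'
from h import *
s=read_state(); print(s['t'],s['tool_pos'],s['orientation'],s['force'],tips_ahead)
for n in('top','scene'):
    c=cam(n); save(c['frame'],n+'0.png'); print(n,-c['R'].T@c['t'],c['fx'])
    np.savez(n+'0.npz',**{k:c[k] for k in c})
    W=cloud(c)
    m=(np.abs(W[...,2]-.044)<.006).astype(np.uint8)
    k,l,st,ce=cv2.connectedComponentsWithStats(m)
    for i in range(1,k):
        if st[i,4]>300:
            P=W[l==i]; r=cv2.minAreaRect(P[:,:2].astype(np.float32)*1000); print(st[i],ce[i],r,np.median(P[:,2]))
E
```

```text
0.0 [0.13472307 0.58411998 0.22860991] [-3.55525436e-01 -3.12103199e+00  2.77200843e-03] [-0.16553484 -0.02735563 -0.38457573] 0.011
top [0.29201418 0.40908751 1.16369701] 580.4027285177442
[302  87  96  53 748] [352.64438503 106.58957219] ((661.5054321289062, 328.6401672363281), (106.6393051147461, 190.1531982421875), 0.20024700462818146) 0.04507382140745216
[252  94  39  51 304] [270.41447368 115.04276316] ((648.7017822265625, 485.7157897949219), (101.3061294555664, 73.12240600585938), 1.9589438438415527) 0.04515041150816508
[ 319  184   92   73 5068] [362.75769534 219.19652723] ((447.2210693359375, 302.5071716308594), (129.60964965820312, 169.76986694335938), 4.896010875701904) 0.04352911364450239
scene [0.09717971 0.92457792 0.68327867] 504.5013466940901
[236  95  85  28 360] [278.63333333 109.76666667] ((743.2929077148438, 37.51478576660156), (222.9049530029297, 43.078025817871094), 9.612117767333984) 0.04383957484563426
[ 120  154  155   64 1126] [206.84635879 185.57371226] ((735.51416015625, 329.3455810546875), (251.96401977539062, 194.74349975585938), 0.16674625873565674) 0.0
[... 175 characters left out ...]
0.043424055328472426
[565 188  75  38 402] [596.97761194 214.87810945] ((5.316017150878906, 41.69524383544922), (59.96063995361328, 136.6955108642578), 83.1177749633789) 0.04411945388021152
[ 11 190  75  55 364] [ 47.72252747 217.68131868] ((896.674072265625, 569.6036376953125), (7.872549533843994, 168.7285614013672), 0.32390904426574707) 0.042598666203002615
[146 213  69  45 450] [176.1        232.72666667] ((649.49072265625, 484.7293701171875), (102.58273315429688, 74.60397338867188), 2.0508036613464355) 0.04412533430221125
[ 58 218  89  40 439] [108.07744875 239.523918  ] ((762.6968383789062, 569.270263671875), (156.696044921875, 80.00299072265625), 42.56949234008789) 0.044023849980854485
```

View pics/top0.png

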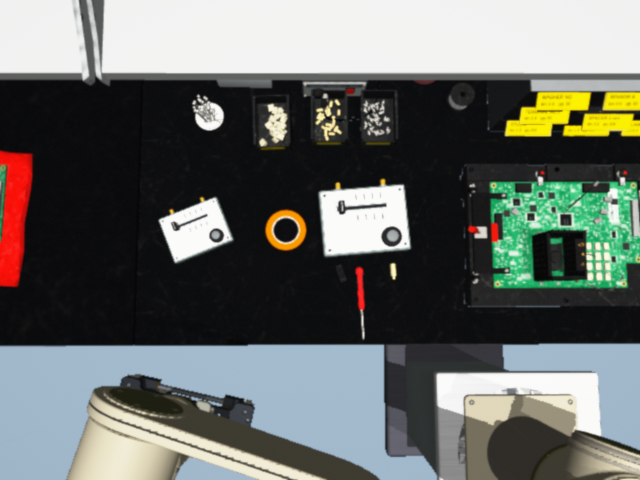

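View pics/scene0.png

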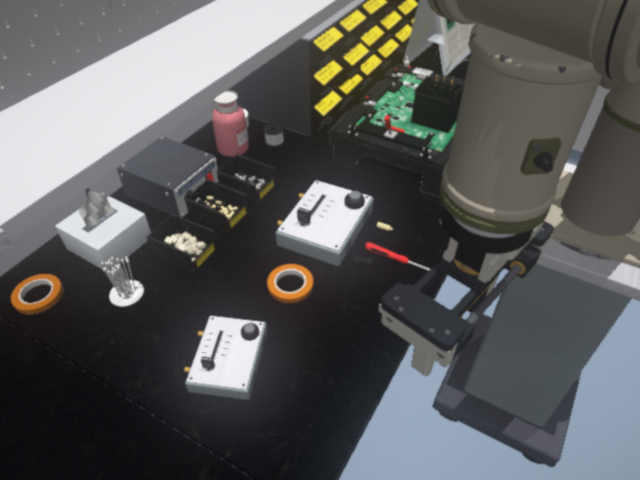

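The top view shows the larger box's panel at about (363,219) with its sockets pointing up, the cap near (341,207) and the key near (392,237). The scene view shows the same box at about (325,217). The smaller look-alike is at (196,230) in the top view and the tape roll is at (286,230). Next I'll measure the cap and key in the box frame.

Run:
```python
from h import *
yaw=np.deg2rad(4.9); B=np.array([.4477,.3026]); Rb=np.array([[np.cos(yaw),-np.sin(yaw)],[np.sin(yaw),np.cos(yaw)]])
for n in('top','scene'):
    c=dict(np.load(n+'0.npz')); W=cloud(c); L=(W[...,:2]-B)@Rb*1000; z=W[...,2]*1000
    inb=(abs(L[...,0])<60)&(abs(L[...,1])<80)
    for nm,m in(('cap',inb&(z>70)&(L[...,0]>0)),('key',inb&(z>62)&(L[...,0]<-15))):
        if m.sum(): print(n,nm,m.sum(),'box mean',L[m].mean(0).round(1),'min',L[m].min(0).round(1),'max',L[m].max(0).round(1),'z',np.median(z[m]).round(1))
    # dark slot/cap & grey key by colour
    g=cv2.cvtColor(c['frame'],cv2.COLOR_RGB2HSV)
    u,v=proj(c,[*(B+Rb@[-.038,-.048]),.066]); print(n,'predicted key px',round(u),round(v))
    for t in (0,.014):
        u,v=proj(c,[*(B+Rb@[.025,.045-t]),.076]); print(' cap px at',t,round(u,1),round(v,1))
    u,v=proj(c,[*B,.044]); u,v=int(u),int(v)
    im=c['frame'][max(0,v-50):v+50,u-66:u+66]; save(cv2.resize(im,None,fx=6,fy=6,interpolation=cv2.INTER_CUBIC),n+'crop.png'); print(' crop origin',u-66,max(0,v-50))
s=read_state();R=cv2.Rodrigues(np.array(s['orientation']))[0];print(R.round(3))
```

```text
top cap 82 box mean [24.3 43.4] min [13.  36.9] max [37. 50.] z 75.0
top key 111 box mean [-38.6 -47.9] min [-49.3 -58.8] max [-27.5 -30.3] z 65.1
top predicted key px 392 235
 cap px at 0 340.9 205.9
 cap px at 0.014 348.3 205.3
 crop origin 298 169
scene cap 79 box mean [25. 45.] min [13.8 36.7] max [36.9 51.6] z 74.9
scene key 85 box mean [-37.3 -47. ] min [-48.3 -60.1] max [-26.7 -35.9] z 64.8
scene predicted key px 355 194
 cap px at 0 303.0 210.4
 cap px at 0.014 306.4 205.7
 crop origin 259 162
[[-0.974  0.225 -0.001]
 [ 0.225  0.974 -0.002]
 [ 0.    -0.002 -1.   ]]
```

View pics/topcrop.png

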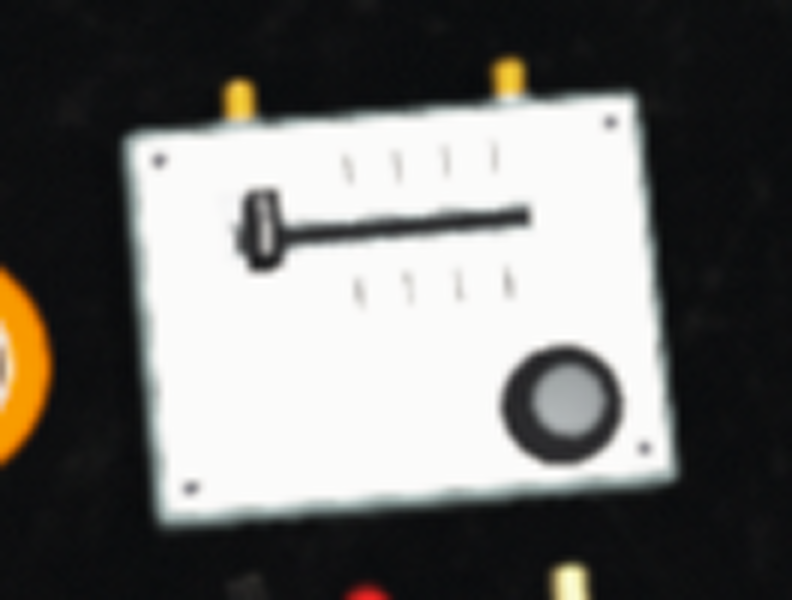

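The cap is at box y ≈ 44 mm (lever about 1–2 mm) and the key sits where the spec puts it. First I'll close the fingers and turn the tool so its y axis lies along box x.

Call:
move_arm:
  plan:
    - [0, 0, 1, 0, 0, 0, 0]
    - [0, 0, 1, 0, 0, 0, 0]
    - [0, 0, 1, 0, 0, 0, 0]
    - [0, 0, 1, 0, 0, 0, 0]
    - [0, 0, 1, 0, 0, 0, 0]
    - [0, 0, 1, 0, 0, 0, 0]
    - [0, 0, 1, 0, 0, 0, 0]
    - [0, 0, 1, 0, 0, 0, 0]
    - [0, 0, 1, 0, 0, 0, 0]
    - [0, 0, 1, 0, 0, 0, 0]
  force: 5

```text
t: 1.1
tool_pos: [0.1348, 0.5843, 0.229]
orientation: [1.874, 2.521, -0.002]
force: [-0.2, -0.2, -0.3]
opening: 0.0175
gripper_force: 0.0
```

Call:
move_arm:
  plan:
    - [0, 0, 1, 0, 0, 0, 0]
    - [0, 0, 1, 0, 0, 0, 0]
    - [0, 0, 0, -0.6, 0.8, 0, 0]
    - [0, 0, 0, -0.6, 0.8, 0, 0]
    - [0, 0, 0, -0.6, 0.8, 0, 0]
    - [0, 0, 0, -0.6, 0.8, 0, 0]
    - [0, 0, 0, -0.6, 0.8, 0, 0]
    - [0, 0, 0, -0.6, 0.8, 0, 0]
    - [0, 0, 0, -0.6, 0.8, 0, 0]
    - [0, 0, 0, -0.6, 0.8, 0, 0]

```text
t: 2.1
tool_pos: [0.3054, 0.4782, 0.2291]
orientation: [2.122, 2.316, -0.001]
force: [-0.5, -0.1, -0.3]
opening: 0.0005
gripper_force: 0.0
```

```bash
cat >> h.py <<'E'
yaw=np.deg2rad(4.9); B=np.array([.4477,.3026]); Rb=np.array([[np.cos(yaw),-np.sin(yaw)],[np.sin(yaw),np.cos(yaw)]])
def st():
    s=read_state(); R=cv2.Rodrigues(np.array(s['orientation']))[0]; p=np.array(s['tool_pos'])
    print('t',s['t'],'TCP box mm',(Rb.T@(p[:2]-B)*1000).round(2),'tip z',((p+R[:,2]*tips_ahead)[2]*1000).round(1),'yerr deg',np.rad2deg(np.arctan2(R[1,1],R[0,1])-yaw).round(2),'zdir',R[:,2].round(3),'F box',(Rb.T@s['force'][:2]).round(2),round(s['force'][2],2),'open',s['opening'])
E
python3 -c "
from h import *
st()"
```

```text
t 2.1 TCP box mm [-126.83  187.12] tip z 218.1 yerr deg 0.11 zdir [-0.001 -0.001 -1.   ] F box [-0.55 -0.05] -0.34 open 0.0004662047632807888
```

Call:
move_arm:
  plan:
    - [0, 0, 0, -0.55, 0.76, 0, 0]
    - [0, 0, 0, -0.55, 0.76, 0, 0]
    - [0, 0, 0, -0.55, 0.76, 0, 0]
    - [0, 0, 0, -0.55, 0.76, 0, 0]
    - [0, 0, 0, -0.55, 0.76, 0, 0]
    - [0, 0, 0, -0.55, 0.76, 0, 0]
    - [0, 0, 0, -0.55, 0.76, 0, 0]
    - [0, 0, 0, -0.55, 0.76, 0, 0]
    - [0, 0, 0, 0, 0, 0.5, 0]
    - [0, 0, 0, 0, 0, 0.5, 0]

```text
t: 3.1
tool_pos: [0.4658, 0.3825, 0.2036]
orientation: [-2.123, -2.315, 0.0]
force: [-0.0, 1.4, 0.7]
opening: 0.0003
gripper_force: 0.0
```

```bash
python3 -c "
from h import *
st()
c=cam('scene');c2=cam('wrist');save(np.hstack([c['frame'][120:360,180:500],c2['frame'][::2,::2]]),'s1.png')
st()"
```

```text
t 3.1 TCP box mm [24.89 78.1 ] tip z 192.6 yerr deg 0.04 zdir [-0.  0. -1.] F box [0.08 1.39] 0.71 open 0.00027762518543725224
t 3.2 TCP box mm [22.69 77.88] tip z 190.0 yerr deg 0.13 zdir [-0.005 -0.003 -1.   ] F box [-0.23 -0.21] 0.06 open 0.00042795115287201445
```

View pics/s1.png

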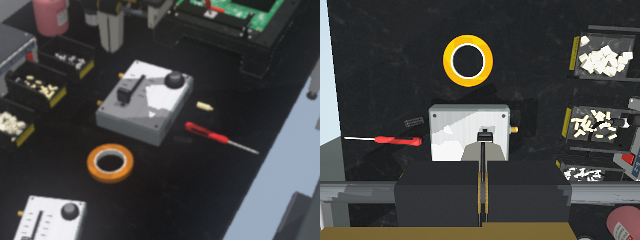

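The left half shows the gripper above the box, with the cap still parked at about (130,88). The right half (wrist) shows the fingers at about (483,185), in line behind the cap at (485,135). Next I'll descend on the parked side of the cap.

Call:
move_arm:
  plan:
    - [0, 0, 0, 0, 0.08, 0.65, 0]
    - [0, 0, 0, 0, 0, 0.65, 0]
    - [0, 0, 0, 0, 0, 0.65, 0]
    - [0, 0, 0, 0, 0, 0.65, 0]
    - [0, 0, 0, 0, 0, 0.65, 0]
    - [0, 0, 0, 0, 0, 0.65, 0]
    - [0, 0, 0, 0, 0, 0.65, 0]
    - [0, 0, 0, 0, 0, 0.65, 0]
    - [0, 0, 0, 0, 0, 0, 0]
    - [0, 0, 0, 0, 0, 0, 0]

```text
t: 4.2
tool_pos: [0.4676, 0.3828, 0.0742]
orientation: [-2.122, -2.316, 0.001]
force: [-0.5, 0.6, 0.3]
opening: 0.0005
gripper_force: 0.0
```

```bash
cat >> h.py <<'E'
def cap():
    for n in('top','scene'):
        c=cam(n); W=cloud(c); L=(W[...,:2]-B)@Rb*1000; z=W[...,2]*1000
        m=(L[...,0]>10)&(L[...,0]<40)&(abs(L[...,1])<56)&(z>72)&(z<78.5)
        if m.sum()<10: print(n,'hidden'); continue
        print(n,'cap y',m.sum(),L[m].mean(0).round(1),L[m].min(0).round(1),L[m].max(0).round(1))
E
python3 -c "
from h import *
st();cap();st()"
```

```text
t 4.2 TCP box mm [26.66 78.18] tip z 63.2 yerr deg 0.1 zdir [-0.001 -0.    -1.   ] F box [-0.43  0.64] 0.27 open 0.0005217709886756744
top hidden
scene cap y 32 [19.1 44.2] [13.8 37.5] [26.4 51. ]
t 4.3 TCP box mm [27.54 78.69] tip z 64.7 yerr deg 0.1 zdir [ 0.001  0.001 -1.   ] F box [0.5  0.35] -0.0 open 0.0006952636597941789
```

Call:
move_arm:
  plan:
    - [0, 0, 0, 0, -0.06, 0.26, 0]
    - [0, 0, 0, -0.16, 0, 0, 0]
    - [0, 0, 0, -0.16, 0, 0, 0]
    - [0, 0, 0, -0.16, 0, 0, 0]
    - [0, 0, 0, -0.16, 0, 0, 0]
    - [0, 0, 0, -0.16, 0, 0, 0]
    - [0, 0, 0, -0.16, 0, 0, 0]
    - [0, 0, 0, -0.16, 0, 0, 0]
    - [0, 0, 0, -0.16, 0, 0, 0]
    - [0, 0, 0, -0.16, 0, 0, 0]

```text
t: 5.3
tool_pos: [0.4695, 0.3469, 0.0683]
orientation: [-2.122, -2.316, -0.001]
force: [-2.0, 6.0, 2.5]
opening: 0.0008
gripper_force: 3.2
```

```bash
python3 -c "
from h import *
st();cap();st();c=cam('wrist');save(c['frame'],'w2.png')"
```

```text
t 5.3 TCP box mm [25.51 42.23] tip z 57.3 yerr deg 0.11 zdir [ 0.  0. -1.] F box [-1.52  6.16] 2.48 open 0.0007636623004548637
top hidden
scene cap y 49 [23.4 49. ] [10.2 32.5] [38.6 53.7]
t 5.4 TCP box mm [25.5  42.25] tip z 57.3 yerr deg 0.09 zdir [ 0.     0.001 -1.   ] F box [-0.05  1.65] 0.87 open 0.00029658387599988375
```

View pics/w2.png

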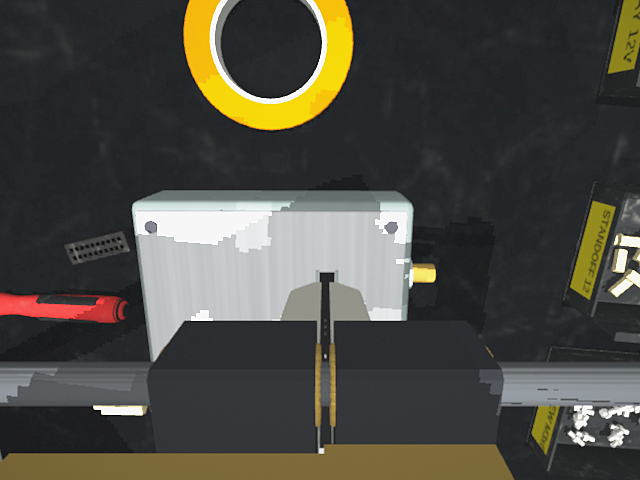

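The wrist view shows the empty end of the slot at (327,275), so the cap has left its parked spot, but the fingers hide it. I'll look at it in the scene view.

```bash
python3 -c "
from h import *
c=cam('scene');a=cv2.resize(c['frame'][165:255,265:385],None,fx=6,fy=6,interpolation=cv2.INTER_CUBIC)
for q in (.016,.024,.032):
    for x in (.013,.037):
      u,v=proj(c,[*(B+Rb@[x,.045-q]),.076]);print(q,x,round((u-265)*6),round((v-165)*6))
save(a,'s3.png');st()"
```

```text
0.016 0.013 287 251
0.016 0.037 216 230
0.024 0.013 298 236
0.024 0.037 228 214
0.032 0.013 309 220
0.032 0.037 239 199
t 5.5 TCP box mm [25.51 42.42] tip z 57.3 yerr deg 0.1 zdir [ 0.  0. -1.] F box [0.52 2.25] 1.39 open 0.00039851099414221747
```

View pics/s3.png

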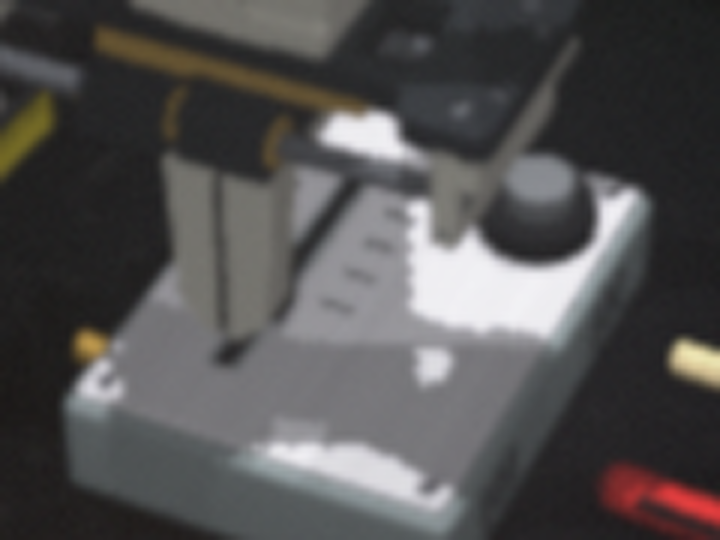

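The fingers hide the cap, so I'll use the force to find the humps. Small steps from here.

Call:
move_arm:
  plan:
    - [0, 0, 0, -0.04, 0, 0, 0]
    - [0, 0, 0, -0.04, 0, 0, 0]
    - [0, 0, 0, -0.04, 0, 0, 0]
    - [0, 0, 0, -0.04, 0, 0, 0]
    - [0, 0, 0, -0.04, 0, 0, 0]
    - [0, 0, 0, 0, 0, 0, 0]
    - [0, 0, 0, 0, 0, 0, 0]
    - [0, 0, 0, 0, 0, 0, 0]
    - [0, 0, 0, 0, 0, 0, 0]
    - [0, 0, 0, 0, 0, 0, 0]

```text
t: 6.5
tool_pos: [0.4699, 0.3418, 0.0681]
orientation: [2.122, 2.316, -0.0]
force: [0.5, 0.5, 0.8]
opening: 0.0008
gripper_force: 0.6
```

```bash
python3 -c "
from h import *
st()"
```

```text
t 6.5 TCP box mm [25.45 37.15] tip z 57.1 yerr deg 0.1 zdir [-0. -0. -1.] F box [0.52 0.46] 0.83 open 0.000775299210723772
```

Call:
move_arm:
  plan:
    - [0, 0, 0, -0.04, 0, 0, 0]
    - [0, 0, 0, -0.04, 0, 0, 0]
    - [0, 0, 0, -0.04, 0, 0, 0]
    - [0, 0, 0, 0, 0, 0, 0]
    - [0, 0, 0, 0, 0, 0, 0]
    - [0, 0, 0, 0, 0, 0, 0]
    - [0, 0, 0, 0, 0, 0, 0]
    - [0, 0, 0, 0, 0, 0, 0]
    - [0, 0, 0, 0, 0, 0, 0]
    - [0, 0, 0, 0, 0, 0, 0]

```text
t: 7.5
tool_pos: [0.4701, 0.3389, 0.0681]
orientation: [2.122, 2.316, -0.0]
force: [-0.5, 0.3, -0.7]
opening: 0.0002
gripper_force: 0.0
```

```bash
python3 -c "
from h import *
st()"
```

```text
t 7.5 TCP box mm [25.41 34.3 ] tip z 57.1 yerr deg 0.11 zdir [-0. -0. -1.] F box [-0.44  0.35] -0.7 open 0.00016777733871658823
```

The force has dropped, so it probably clicked into detent 1. I'll back off, lift and check.

Call:
move_arm:
  plan:
    - [0, 0, 0, 0.4, 0, 0, 0]
    - [0, 0, 0, 0.4, 0, 0, 0]
    - [0, 0, 0, 0, 0, -0.8, 0]
    - [0, 0, 0, 0, 0, -0.8, 0]
    - [0, 0, 0, 0, 0, -0.8, 0]
    - [0, 0, 0, 0, 0, -0.8, 0]
    - [0, 0, 0, 0, 0, -0.8, 0]
    - [0, 0, 0, 0, 0, -0.8, 0]
    - [0, 0, 0, 0, 0, -0.8, 0]
    - [0, 0, 0, 0, 0, 0, 0]

```text
t: 8.5
tool_pos: [0.4698, 0.3608, 0.2118]
orientation: [2.121, 2.316, 0.009]
force: [1.0, 0.2, 0.4]
opening: 0.0007
gripper_force: 0.0
```

```bash
python3 -c "
from h import *
st();cap();st()
c=cam('scene');a=cv2.resize(c['frame'][165:255,265:385],None,fx=6,fy=6,interpolation=cv2.INTER_CUBIC)
save(a,'s4.png')
for q in (.016,.024,.032,.048):
    u,v=proj(c,[*(B+Rb@[.025,.045-q]),.076]);print(q,round((u-265)*6),round((v-165)*6))"
```

```text
t 8.5 TCP box mm [26.96 56.09] tip z 200.8 yerr deg 0.14 zdir [ 0.005  0.003 -1.   ] F box [1.01 0.13] 0.37 open 0.0006662278461348209
top hidden
scene cap y 64 [25.  19.7] [13.5 12.3] [36.9 26.3]
t 8.6 TCP box mm [25.48 55.01] tip z 197.0 yerr deg 0.13 zdir [ 0.001  0.    -1.   ] F box [-0.49 -0.37] -0.74 open 0.0006155797539890356
0.016 251 240
0.024 263 225
0.032 274 209
0.048 297 179
```

View pics/s4.png

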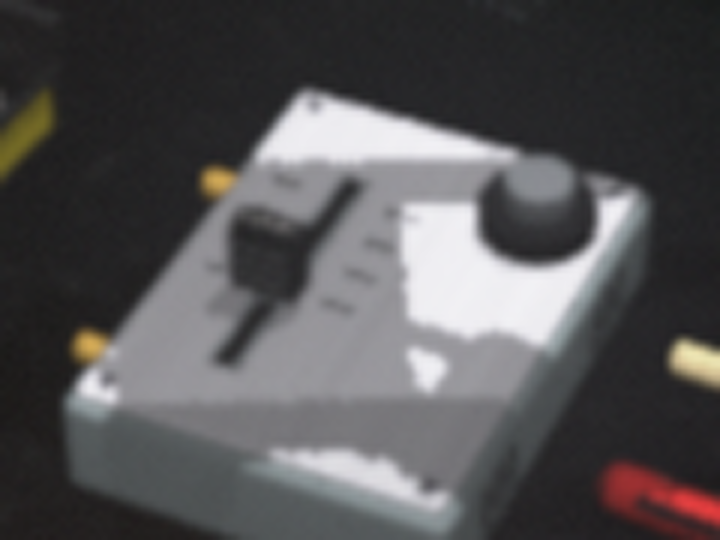

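The cap (top at about (272,218) in the crop) is at box y ≈ 19, so lever ≈ 26 mm, still at the first hump. It sits about 14–15 mm ahead of the TCP. I'll go back down and push on, stopping after hump 2 to check.

Call:
move_arm:
  plan:
    - [0, 0, 0, 0, 0, 0.7, 0]
    - [0, 0, 0, 0, 0, 0.7, 0]
    - [0, 0, 0, 0, 0, 0.7, 0]
    - [0, 0, 0, 0, 0, 0.7, 0]
    - [0, 0, 0, 0, 0, 0.7, 0]
    - [0, 0, 0, 0, 0, 0.7, 0]
    - [0, 0, 0, 0, 0, 0.7, 0]
    - [0, 0, 0, 0, 0, 0.7, 0]
    - [0, 0, 0, 0, 0, 0, 0]
    - [0, 0, 0, 0, 0, 0, 0]

```text
t: 9.65
tool_pos: [0.4674, 0.3583, 0.0669]
orientation: [-2.122, -2.316, 0.004]
force: [0.4, -0.2, 0.6]
opening: 0.0008
gripper_force: 0.0
```

Call:
move_arm:
  plan:
    - [0, 0, 0, -0.2, 0, 0, 0]
    - [0, 0, 0, -0.2, 0, 0, 0]
    - [0, 0, 0, -0.2, 0, 0, 0]
    - [0, 0, 0, -0.1, 0, 0, 0]
    - [0, 0, 0, -0.1, 0, 0, 0]
    - [0, 0, 0, -0.1, 0, 0, 0]
    - [0, 0, 0, -0.06, 0, 0, 0]
    - [0, 0, 0, -0.06, 0, 0, 0]
    - [0, 0, 0, 0, 0, 0, 0]
    - [0, 0, 0, 0, 0, 0, 0]

```text
t: 10.65
tool_pos: [0.4705, 0.3335, 0.0681]
orientation: [-2.122, -2.316, 0.0]
force: [-0.5, 0.8, 0.7]
opening: 0.0005
gripper_force: 0.0
```

```bash
python3 -c "
from h import *
st()"
```

```text
t 10.65 TCP box mm [25.37 28.85] tip z 57.1 yerr deg 0.11 zdir [-0. -0. -1.] F box [-0.39  0.79] 0.74 open 0.0004998237689900559
```

Call:
move_arm:
  plan:
    - [0, 0, 0, -0.06, 0, 0, 0]
    - [0, 0, 0, -0.06, 0, 0, 0]
    - [0, 0, 0, -0.06, 0, 0, 0]
    - [0, 0, 0, -0.06, 0, 0, 0]
    - [0, 0, 0, -0.06, 0, 0, 0]
    - [0, 0, 0, -0.06, 0, 0, 0]
    - [0, 0, 0, -0.06, 0, 0, 0]
    - [0, 0, 0, -0.06, 0, 0, 0]
    - [0, 0, 0, -0.04, 0, 0, 0]
    - [0, 0, 0, 0, 0, 0, 0]

```text
t: 11.65
tool_pos: [0.4718, 0.32, 0.0681]
orientation: [2.122, 2.316, -0.001]
force: [1.1, 0.5, 0.6]
opening: 0.0003
gripper_force: 0.0
```

```bash
python3 -c "
from h import *
st()"
```

```text
t 11.65 TCP box mm [25.53 15.28] tip z 57.1 yerr deg 0.09 zdir [-0.    -0.001 -1.   ] F box [1.14 0.38] 0.61 open 0.0002799997641062075
```

Call:
move_arm:
  plan:
    - [0, 0, 0, 0.4, 0, 0, 0]
    - [0, 0, 0, 0.4, 0, 0, 0]
    - [0, 0, 0, 0, 0, -0.8, 0]
    - [0, 0, 0, 0, 0, -0.8, 0]
    - [0, 0, 0, 0, 0, -0.8, 0]
    - [0, 0, 0, 0, 0, -0.8, 0]
    - [0, 0, 0, 0, 0, -0.8, 0]
    - [0, 0, 0, 0, 0, -0.8, 0]
    - [0, 0, 0, 0, 0, -0.8, 0]
    - [0, 0, 0, 0, 0, 0, 0]

```text
t: 12.65
tool_pos: [0.4714, 0.3423, 0.2118]
orientation: [2.12, 2.316, 0.009]
force: [0.4, -0.3, 0.6]
opening: 0.0002
gripper_force: 0.0
```

```bash
python3 -c "
from h import *
st();cap();st()
c=cam('scene');a=cv2.resize(c['frame'][165:255,265:385],None,fx=6,fy=6,interpolation=cv2.INTER_CUBIC)
save(a,'s5.png')"
```

```text
t 12.65 TCP box mm [27.05 37.54] tip z 200.8 yerr deg 0.14 zdir [ 0.005  0.003 -1.   ] F box [ 0.37 -0.3 ] 0.6 open 0.00024173544961264467
top hidden
scene cap y 64 [25.5 -2.4] [ 13.7 -11.4] [37.9  3.3]
t 12.75 TCP box mm [25.51 36.52] tip z 197.0 yerr deg 0.14 zdir [ 0.001  0.    -1.   ] F box [0.1  0.85] 0.15 open 0.0007514570068243229
```

View pics/s5.png

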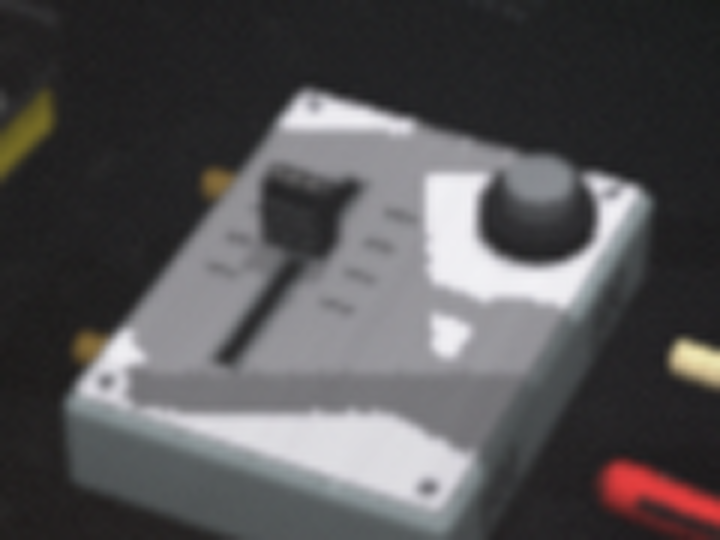

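The cap's measured y is −2.4 (expected −3.0 for 48 mm), so it sits in detent 2, with its top at about (305,175) in the crop. Now I'll go down and push over hump 3, stopping with the TCP at y ≈ −1, which puts the contact at about 60 mm of travel.

Call:
move_arm:
  plan:
    - [0, 0, 0, 0, 0, 0.7, 0]
    - [0, 0, 0, 0, 0, 0.7, 0]
    - [0, 0, 0, 0, 0, 0.7, 0]
    - [0, 0, 0, 0, 0, 0.7, 0]
    - [0, 0, 0, 0, 0, 0.7, 0]
    - [0, 0, 0, 0, 0, 0.7, 0]
    - [0, 0, 0, 0, 0, 0.7, 0]
    - [0, 0, 0, 0, 0, 0.7, 0]
    - [0, 0, 0, 0, 0, 0, 0]
    - [0, 0, 0, 0, 0, 0, 0]

```text
t: 13.8
tool_pos: [0.469, 0.34, 0.0669]
orientation: [-2.122, -2.316, 0.004]
force: [-0.1, 0.3, 0.5]
opening: 0.0007
gripper_force: 0.0
```

Call:
move_arm:
  plan:
    - [0, 0, 0, -0.2, 0, 0, 0]
    - [0, 0, 0, -0.2, 0, 0, 0]
    - [0, 0, 0, -0.2, 0, 0, 0]
    - [0, 0, 0, -0.2, 0, 0, 0]
    - [0, 0, 0, -0.06, 0, 0, 0]
    - [0, 0, 0, -0.06, 0, 0, 0]
    - [0, 0, 0, -0.06, 0, 0, 0]
    - [0, 0, 0, -0.06, 0, 0, 0]
    - [0, 0, 0, -0.06, 0, 0, 0]
    - [0, 0, 0, 0, 0, 0, 0]

```text
t: 14.8
tool_pos: [0.4723, 0.3138, 0.0683]
orientation: [-2.122, -2.316, -0.002]
force: [-1.4, 3.6, 0.4]
opening: 0.0003
gripper_force: 1.8
```

```bash
python3 -c "
from h import *
st()"
```

```text
t 14.8 TCP box mm [25.5   9.08] tip z 57.3 yerr deg 0.12 zdir [ 0.     0.001 -1.   ] F box [-1.08  3.71] 0.35 open 0.00025531092071262525
```

Call:
move_arm:
  plan:
    - [0, 0, 0, -0.05, 0, 0, 0]
    - [0, 0, 0, -0.05, 0, 0, 0]
    - [0, 0, 0, -0.05, 0, 0, 0]
    - [0, 0, 0, -0.04, 0, 0, 0]
    - [0, 0, 0, -0.04, 0, 0, 0]
    - [0, 0, 0, -0.04, 0, 0, 0]
    - [0, 0, 0, 0, 0, 0, 0]
    - [0, 0, 0, 0, 0, 0, 0]
    - [0, 0, 0, 0, 0, 0, 0]
    - [0, 0, 0, 0, 0, 0, 0]

```text
t: 15.8
tool_pos: [0.4729, 0.3061, 0.068]
orientation: [2.122, 2.316, -0.001]
force: [-0.2, -0.7, 0.2]
opening: 0.0003
gripper_force: 0.0
```

```bash
python3 -c "
from h import *
st()"
```

```text
t 15.8 TCP box mm [25.45  1.36] tip z 57.0 yerr deg 0.1 zdir [-0. -0. -1.] F box [-0.24 -0.63] 0.18 open 0.000292900389861561
```

Call:
move_arm:
  plan:
    - [0, 0, 0, -0.04, 0, 0, 0]
    - [0, 0, 0, -0.04, 0, 0, 0]
    - [0, 0, 0, 0, 0, 0, 0]
    - [0, 0, 0, 0, 0, 0, 0]
    - [0, 0, 0, 0.4, 0, 0, 0]
    - [0, 0, 0, 0.4, 0, -0.8, 0]
    - [0, 0, 0, 0, 0, -0.8, 0]
    - [0, 0, 0, 0, 0, -0.8, 0]
    - [0, 0, 0, 0, 0, -0.8, 0]
    - [0, 0, 0, 0, 0, -0.8, 0]

```text
t: 16.8
tool_pos: [0.4712, 0.325, 0.169]
orientation: [-2.122, -2.317, -0.0]
force: [-0.5, -0.3, 0.3]
opening: 0.0003
gripper_force: 0.0
```

Call:
move_arm:
  plan:
    - [0, 0, 0, 0, 0, -0.8, 0]
    - [0, 0, 0, 0, 0, -0.8, 0]
    - [0, 0, 0, 0, 0, 0, 0]
    - [0, 0, 0, 0, 0, 0, 0]
    - [0, 0, 0, 0, 0, 0, 0]
    - [0, 0, 0, 0, 0, 0, 0]
    - [0, 0, 0, 0, 0, 0, 0]
    - [0, 0, 0, 0, 0, 0, 0]
    - [0, 0, 0, 0, 0, 0, 0]
    - [0, 0, 0, 0, 0, 0, 0]

```text
t: 17.8
tool_pos: [0.4714, 0.3242, 0.2081]
orientation: [-2.122, -2.316, 0.0]
force: [1.3, 1.2, 0.1]
opening: 0.0004
gripper_force: 0.0
```

```bash
python3 -c "
from h import *
st();cap();st()
c=cam('scene');a=cv2.resize(c['frame'][165:255,265:385],None,fx=6,fy=6,interpolation=cv2.INTER_CUBIC)
save(a,'s6.png')"
```

```text
t 17.8 TCP box mm [25.48 19.53] tip z 197.1 yerr deg 0.1 zdir [-0. -0. -1.] F box [1.38 1.11] 0.09 open 0.0003769404876896667
top hidden
scene cap y 60 [ 25.1 -18.8] [ 13.7 -25. ] [ 37.6 -11.8]
t 17.9 TCP box mm [25.49 19.54] tip z 197.2 yerr deg 0.1 zdir [ 0.  0. -1.] F box [-0.15 -0.7 ] -0.01 open 0.0005986584991649258
```

View pics/s6.png

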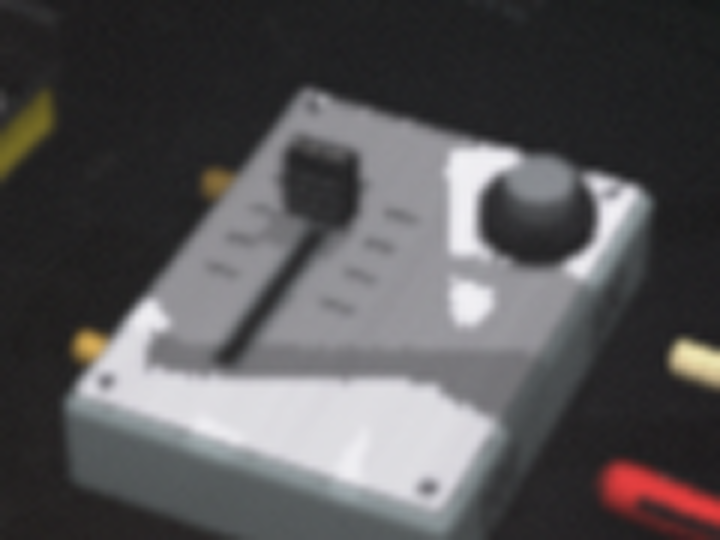

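The cap's measured y is −18.8 (expected −19.0), so the lever is in detent 3, with its top at about (322,145) in the crop. Next I'll move the fingers above the key.

Call:
move_arm:
  plan:
    - [0, 0, 0, -0.54, -0.51, 0, 0]
    - [0, 0, 0, -0.54, -0.51, 0, 0]
    - [0, 0, 0, -0.54, -0.51, 0, 0]
    - [0, 0, 0, -0.54, -0.51, 0, 0]
    - [0, 0, 0, -0.54, -0.51, 0, 0]
    - [0, 0, 0, 0, 0, 0.8, 0]
    - [0, 0, 0, 0, 0, 0.8, 0]
    - [0, 0, 0, 0, 0, 0.8, 0]
    - [0, 0, 0, 0, 0, 0.8, 0]
    - [0, 0, 0, 0, 0, 0.8, 0]

```text
t: 18.95
tool_pos: [0.4139, 0.2515, 0.1076]
orientation: [2.122, 2.316, 0.001]
force: [0.7, -0.6, -0.4]
opening: 0.0007
gripper_force: 0.0
```

Call:
move_arm:
  plan:
    - [0, 0, 0, 0, 0, 0.4, 0]
    - [0, 0, 0, 0, 0, 0.3, 0]
    - [0, 0, 0, 0, 0, 0.2, 0]
    - [0, 0, 0, 0, 0, 0, 0]
    - [0, 0, 0, 0, 0, 0, 0]
    - [0, 0, 0, 0, 0, 0, 0]
    - [0, 0, 0, 0, 0, 0, 0]
    - [0, 0, 0, 0, 0, 0, 0]
    - [0, 0, 0, 0, 0, 0, 0]
    - [0, 0, 0, 0, 0, 0, 0]

```text
t: 19.95
tool_pos: [0.4138, 0.2515, 0.0857]
orientation: [2.122, 2.316, 0.0]
force: [-0.1, -0.3, -0.4]
opening: 0.0006
gripper_force: 0.0
```

```bash
python3 -c "
from h import *
st()"
```

```text
t 19.95 TCP box mm [-38.13 -48.06] tip z 74.7 yerr deg 0.11 zdir [ 0.  0. -1.] F box [-0.17 -0.28] -0.37 open 0.0005834071759322067
```

Tip z is 74.7 mm and the TCP is centred on the key. I'll press down about 14.5 mm in steps.

Call:
move_arm:
  plan:
    - [0, 0, 0, 0, 0, 0.2, 0]
    - [0, 0, 0, 0, 0, 0.1, 0]
    - [0, 0, 0, 0, 0, 0.08, 0]
    - [0, 0, 0, 0, 0, 0.08, 0]
    - [0, 0, 0, 0, 0, 0.06, 0]
    - [0, 0, 0, 0, 0, 0.04, 0]
    - [0, 0, 0, 0, 0, 0, 0]
    - [0, 0, 0, 0, 0, 0, 0]
    - [0, 0, 0, 0, 0, 0, 0]
    - [0, 0, 0, 0, 0, 0, 0]

```text
t: 20.95
tool_pos: [0.4137, 0.2514, 0.0717]
orientation: [-2.122, -2.316, 0.0]
force: [-2.8, -1.3, 4.7]
opening: 0.0005
gripper_force: 2.3
```

```bash
python3 -c "
from h import *
st()"
```

```text
t 20.95 TCP box mm [-38.22 -48.07] tip z 60.7 yerr deg 0.11 zdir [-0. -0. -1.] F box [-2.87 -1.09] 4.75 open 0.0005078828446468888
```

Call:
move_arm:
  plan:
    - [0, 0, 0, 0, 0, 0.04, 0]
    - [0, 0, 0, 0, 0, 0.04, 0]
    - [0, 0, 0, 0, 0, 0, 0]
    - [0, 0, 0, 0, 0, 0, 0]
    - [0, 0, 0, 0, 0, 0, 0]
    - [0, 0, 0, 0, 0, 0, 0]
    - [0, 0, 0, 0, 0, 0, 0]
    - [0, 0, 0, 0, 0, 0, 0]
    - [0, 0, 0, 0, 0, 0, 0]
    - [0, 0, 0, 0, 0, 0, 0]

```text
t: 21.95
tool_pos: [0.414, 0.2516, 0.0711]
orientation: [2.122, 2.316, 0.0]
force: [-9.2, -4.6, 18.8]
opening: 0.0006
gripper_force: 9.1
```

```bash
python3 -c "
from h import *
st()"
```

```text
t 21.95 TCP box mm [-37.95 -47.95] tip z 60.1 yerr deg 0.11 zdir [ 0.  0. -1.] F box [-9.58 -3.77] 18.81 open 0.0006201015069925086
```

The key is bottomed: tip z is 60.1 mm and the force has risen to 19 N. Now I'll lift off and check.

Call:
move_arm:
  plan:
    - [0, 0, 0, 0, 0, -0.1, 0]
    - [0, 0, 0, 0, 0, -0.2, 0]
    - [0, 0, 0, 0, 0, -0.5, 0]
    - [0, 0, 0, 0, 0, -0.8, 0]
    - [0, 0, 0, 0, 0, -0.8, 0]
    - [0, 0, 0, 0, 0, -0.8, 0]
    - [0, 0, 0, 0, 0, -0.8, 0]
    - [0, 0, 0, 0, 0, -0.8, 0]
    - [0, 0, 0, 0, 0, -0.4, 0]
    - [0, 0, 0, 0, 0, 0, 0]

```text
t: 22.95
tool_pos: [0.4149, 0.252, 0.2017]
orientation: [2.121, 2.315, 0.006]
force: [-0.1, -0.1, 0.2]
opening: 0.0005
gripper_force: 0.0
```

Call:
move_arm:
  plan:
    - [0, 0, 0, 0, 0, 0, 0]
    - [0, 0, 0, 0, 0, 0, 0]
    - [0, 0, 0, 0, 0, 0, 0]
    - [0, 0, 0, 0, 0, 0, 0]
    - [0, 0, 0, 0, 0, 0, 0]
    - [0, 0, 0, 0, 0, 0, 0]
    - [0, 0, 0, 0, 0, 0, 0]
    - [0, 0, 0, 0, 0, 0, 0]
    - [0, 0, 0, 0, 0, 0, 0]
    - [0, 0, 0, 0, 0, 0, 0]

```text
t: 23.95
tool_pos: [0.4138, 0.2515, 0.1996]
orientation: [2.122, 2.316, 0.0]
force: [-0.2, -0.3, 0.7]
opening: 0.0006
gripper_force: 0.0
```

```bash
python3 -c "
from h import *
st();cap()
c=cam('scene'); W=cloud(c); L=(W[...,:2]-B)@Rb*1000; z=W[...,2]*1000
m=(np.hypot(L[...,0]+38,L[...,1]+48)<9)&(z<90);print('key z',np.median(z[m]),m.sum())
save(c['frame'],'s7.png')"
```

```text
t 23.95 TCP box mm [-38.16 -48.05] tip z 188.6 yerr deg 0.11 zdir [ 0. -0. -1.] F box [-0.27 -0.32] 0.69 open 0.000572801312651707
top cap y 70 [ 24.4 -19.3] [ 13.4 -25.3] [ 36.5 -13.3]
scene cap y 63 [ 24.8 -18.4] [ 12.9 -25.9] [ 36.9 -13.4]
key z 64.80768918598172 55
```

View pics/s7.png

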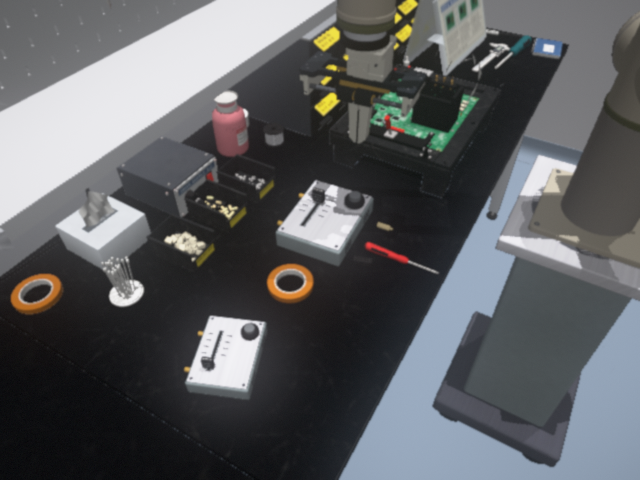

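The view shows the lever at detent 3 (cap near (320,195)) and the key back up at (355,195), 64.8 mm high as before. The tape roll, screwdriver and other loose things have not moved, and the gripper is clear of the box. I'll hand the job in.

```bash
python3 -c "
from plant import *
print(close_job())"
```

```text
the job is handed in; nothing more can be done
None
```

The job is handed in, with no verdict returned: the lever measured in its third detent (cap at box y ≈ −19 mm), the key bottomed and sprang back up, and the last image showed no loose thing moved and the arm clear.

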